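# Fit the roller and its axle into a pipe-stand yoke

### The arm

A 6-joint arm with a two-finger parallel gripper is mounted at the origin on the work surface. World frame = base frame: x ahead of the robot, y to its left, z up, the work surface at z = 0. Lengths are in m, angles in degrees, forces in N, time in s.
With the tool pointing down it reaches from about 0.375 to 0.9 m from the base axis. Payload 3.1 kg.
Tool frame: the origin (TCP) lies on the front face of the gripper's body, between the roots of the fingers; the fingertips stand 70 mm ahead of it and the grasp point (between the pads) lies 51 mm ahead of it (bot.tip_extent is the distance from the TCP to the fingertips, in m); z points along the fingers, x is the direction in which the jaws open and shut, and the axes are right-handed (so a half turn about z gives the same grasp; the last joint's range is limited). The gripper opens to 87 mm and grips with 3 to 60 N. Pads are 19 mm wide; open, the fingers measure 117 mm over their backs; the gripper's body (75 mm by 190 mm) begins 51 mm behind the grasp point.
Start: joints at [60.991, 30.224, 82.088, -0, 67.689, -10.227], TCP at [0.201, 0.592, 0.292] pointing down, gripper open.
Joint ranges: [-176.69, 176.69], [-43.24, 126.21], [12.49, 139.97], [-82, 262], [0, 151.66], [-163.58, 163.58]. Speed limits (degrees/s): [159.86, 159.86, 180, 180, 180, 180].

### API

Orientations are given as a 3x3 rotation matrix whose columns are the frame's x, y, z axes.
In Python, from rig import bot, viewer, ticket gives the robot as it stands. The module is installed in compiled form; this text tells all that it offers.
- The arm moves only by the tool arm_command, never from a script. Its argument "targets" is a list of rows, each an object with "rot": the turn, a rotation vector about the tool's x, y, z in degrees, a list of three; "offset": the shift along the tool's x, y, z in cm, a list of three; "gripper": the closure, from 0 (fully open) to 1 (shut). A call has 1 to 8 rows; each row is the pose to reach, as a shift and turn from the pose commanded when the call began, along the tool's axes at that moment; what a row does not reach only later rows make up. A row lasts 1/10 s, in which the tool goes at most 50 mm and 8.59 degrees, less where a joint would pass 70% of its speed; a pose out of reach is approached as far as the arm can. A call with a gripper value outside its range is refused whole. The fingers move at their own pace and stop on an object; the grip force is fixed at half the most. Time passes only in rows, so rows that repeat a pose let the fingers close. It gives the time, the measured TCP pose, the force and the opening at its end, in the units of the state.
- bot.read_state(): the state, without advancing time (a new reading comes with each control period).
- viewer.capture(name): name is "scene" or "top" or "wrist"; returns a dict with "frame" (420x560x3 uint8, red, green, blue), "fx", "fy", "cx", "cy" (pixels), "D" ([k1, k2, p1, p2, k3] as OpenCV has them; the pictures are not rectified), "view" (4x4, takes a point from world to camera coordinates). Camera axes: x right, y down, z forward; pixel columns grow to the right and rows downward; lengths in m; the calibration is good to about 2 mm. A picture is of the moment at which its call begins. There is no depth.
- ticket.hand_in(): hands the job in, once; it reports no verdict.
The state is a dict: "time_s": time; "joint_positions": joint angles; "qvel": joint speeds; "tau": joint torques, N m; "position": TCP position; "tcp_rot": TCP orientation; "force": force on the tool from outside, world axes, zero at the start; "moment": the same for the moment, N m; "opening": opening from 0.0 (shut) to 1.0 (fully open).
Only numpy, scipy, OpenCV 4.12 (cv2) and the standard library are available. Lean on these libraries where they do the work, as an engineer would, in place of code of your own. Each camera call takes 0.05 s, during which the arm holds its last target. There are 200 camera calls.

### The job

Fit the loose roller to the pipe-stand yoke: lift the roller off its wooden chock, set it down between the two side plates of the yoke so that it rests in the saddle with its bore in line with the plates' holes, and let go of it. Then push the steel axle along its trough through the first plate, the roller and the second plate until its nose is fully home against the end stop. Leave the tools and offcuts lying around it where they are.

Things in the scene. Friction and masses are not known exactly. Their poses are not given: they have to be found in the camera images.
- yoke: Roller yoke on a fixed steel base plate (100 wide, 360 long, 8 mm thick, local y -250 to +110). Origin on the bench under the yoke's middle, z up; local +y is the direction in which the axle is pushed. The bearing axis runs along local y at local x = 0, 64 mm above the bench. V trough, first side plate, saddle, second side plate and end stop follow one another along +y.
- yoke_seat (a point): Middle of the yoke on the bearing axis (64 mm above the bench, half-way between the side plates); axes as the yoke's. The roller's centre belongs here (up to 5 mm either way along y), and the axle's centre too once home. The roller rests here on the saddle: two fixed 12 mm round bars along y at local x +-19.5 mm, tops 42 mm above the bench.
- first_hole (a point): Centre of the hole in the outer face of the first side plate, local y = -44 mm. Both side plates are upright, 64 mm wide along x, 10 mm thick, tops 92 mm above the bench, each with one 28 mm hole on the bearing axis; they occupy local y -44 to -34 and +34 to +44, so the gap between them is 68 mm.
- trough_end (a point): Point on the bearing axis over the open outer end of the V trough (angle iron, upper edges 57 mm above the bench, 26 mm wide over all), which runs along +y from here to 2 mm before the first plate and carries the axle on the bearing axis.
- stop_face (a point): Point where the bearing axis meets the near face of the end stop, an upright plate 50 mm wide, top 88 mm above the bench, at local y = +80 mm.
- roller_centre (a point): Centre of the white nylon roller: a thick tube, 56 mm outside diameter, 58 mm long, bore 30 mm, 0.25 kg or so. Its axis is local y and lies level. It starts on the chock with its centre 48 mm above the bench.
- chock: Fixed wooden chock (90 x 100 mm board, 8 mm thick, with two 12 mm rounded strips along local y at local x +-19.5 mm, tops 26 mm above the bench) in which the roller lies, roller axis along the chock's local y. Origin on the bench under its middle.
- axle_centre (a point): Centre of the axle: plain steel bar, 24 mm diameter, 160 mm long over its rounded ends, about 0.4 kg, axis local y. It starts in the trough, 64 mm above the bench, nose short of the first plate, slides along it at a few newtons and may spin about its axis. Tail 80 mm behind this point (yoke's -y side), nose 80 mm ahead; home, the tail stands 36 mm out of the first plate.
- hammer: Bystander: hammer, 240 mm, lying beyond the yoke; leave alone. Origin on its underside.
- wrench: Bystander: wrench, 180 mm, lying beyond the yoke; leave alone. Origin on its underside.
- offcut: Bystander: short length of dark pipe, 48 mm diameter, 75 mm tall, standing upright; leave alone. Origin under its centre.
- square: Bystander: triangular welding square of grey bars, 100 mm, 22 mm high; leave alone. Origin under its longer bar.
Mind the look-alikes: they are no part of the job. Of the things shaped like the part that bears roller_centre, the white one is meant.

How it is judged:
By the outcome, as a careful person would: the job done as asked, in the order asked, and still so for the second after the job is handed in, with the robot touching nothing.
It also fails if it takes over 51 s, if anything falls off the work surface, if the arm or the gripper's body presses on something with over 40 N, if the wrist force passes 120 N, or if a joint passes its speed limit or range.

## Working session

There is one attempt and no reset: what is moved stays moved. The work goes in short steps, Python scripts to look and compute and a tool call to move; the robot and the scene stay as the last step left them, time stands still between calls to the robot, and variables do not carry over. Pictures are saved under pics/ and viewed, about 8 in all and at most 12, crops included, and the job is handed in when it is done.

Besides the shell and the picture viewer there is one more tool, called after ">>>" as name(argument=value, ...) on one line, values as JSON. arm_command: Moves the arm, as the interface text tells. Its arguments: {"type":"object","properties":{"targets":{"type":"array"}},"required":["targets"]}

```bash
mkdir -p pics; cat > h.py <<'E'
import numpy as np, cv2, json
from rig import bot, viewer, ticket
def cap(name,save):
    c=viewer.capture(name); cv2.imwrite('pics/'+save+'.png',cv2.cvtColor(c['frame'],cv2.COLOR_RGB2BGR))
    c={k:np.array(v).tolist() for k,v in c.items() if k!='frame'}
    json.dump(c,open('pics/'+save+'.json','w')); return c
def load(save): return json.load(open('pics/'+save+'.json'))
def K(c): return np.array([[c['fx'],0,c['cx']],[0,c['fy'],c['cy']],[0,0,1.]])
def ray(c,px,z):
    p=cv2.undistortPoints(np.array(px,float).reshape(-1,1,2),K(c),np.array(c['D'])).reshape(-1,2)
    V=np.array(c['view']); R,t=V[:3,:3],V[:3,3]; o=-R.T@t
    d=np.c_[p,np.ones(len(p))]@R
    return o+d*((z-o[2])/d[:,2])[:,None]
def proj(c,P):
    V=np.array(c['view']); 
    return cv2.projectPoints(np.array(P,float).reshape(-1,1,3),cv2.Rodrigues(V[:3,:3])[0],V[:3,3],K(c),np.array(c['D']))[0].reshape(-1,2)
E
python3 - <<'E'
from h import *
for n in ['scene','top']:
    c=cap(n,n+'0'); V=np.array(c['view']); print(n,c['fx'],-V[:3,:3].T@V[:3,3],V[2,:3])
a=cv2.imread('pics/scene0.png');b=cv2.imread('pics/top0.png')
cv2.imwrite('pics/top0b.png',cv2.resize(b,(800,600),interpolation=cv2.INTER_CUBIC))
print(bot.read_state())
E
```

```text
scene 382.09212543361593 [1.44339256 0.00967807 0.70562022] [-0.81148876  0.04611422 -0.58254569]
top 497.6488605446809 [0.40850414 0.06279537 1.11952888] [ 0.16677545 -0.00994573 -0.98594474]
{'time_s': 0.1, 'joint_positions': array([ 6.09923706e+01,  3.02748957e+01,  8.21482508e+01, -1.55126074e-03,
        6.76892914e+01, -1.02281052e+01]), 'qvel': array([-0.08799385, -0.09512039, -0.14139219,  0.0456802 ,  0.01385118,
       -0.09019186]), 'tau': array([-1.90813425e-04, -4.40987456e+01, -1.77150929e+01,  6.34915754e-02,
        5.33531466e-02, -5.40097017e-05]), 'position': array([0.2009354 , 0.59127193, 0.29136029]), 'tcp_rot': array([[ 3.21916716e-01,  9.46767534e-01, -9.29718090e-04],
       [ 9.46766012e-01, -3.21917896e-01, -1.72838201e-03],
       [-1.93566886e-03, -3.23830429e-04, -9.99998074e-01]]), 'force': array([ 0.12572649,  0.30046431, -0.35282158]), 'moment': array([0.00225559, 0.00257521, 0.00991537]), 'opening': 0.9992932485295303}
```

View pics/top0b.png

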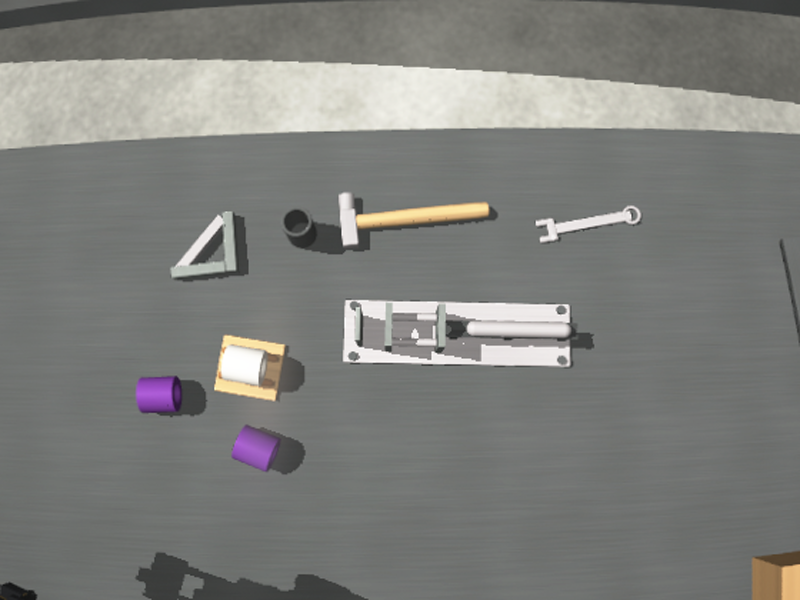

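View pics/scene0.png

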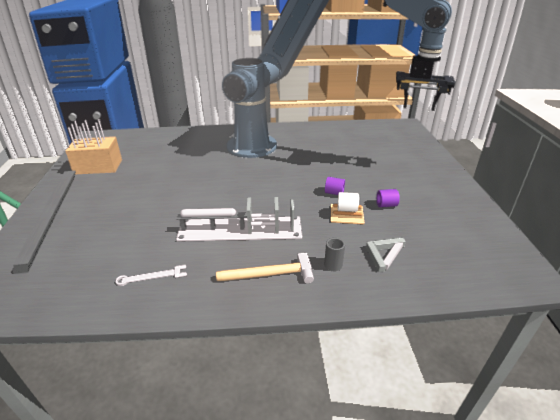

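The top view has world +x upward and +y to the left. The yoke is at (345–571, 300–366) with its axle on the right, so it pushes left. The chock with the white roller is at (245,367), and two purple look-alikes lie nearby. I'll enlarge the yoke and chock for accurate pixel positions.

```bash
python3 - <<'E'
import cv2,numpy as np
b=cv2.imread('pics/top0.png')
# crop A: yoke x 235..405,y 203..263 ; crop B chock x 145..205
A=cv2.resize(b[203:263,235:405],None,fx=4.7,fy=4.7,interpolation=cv2.INTER_CUBIC)
B=cv2.resize(b[228:288,145:207],None,fx=4.7,fy=4.7,interpolation=cv2.INTER_CUBIC)
o=np.zeros((A.shape[0]+B.shape[0],A.shape[1],3),np.uint8);o[:A.shape[0]]=A;o[A.shape[0]:,:B.shape[1]]=B
cv2.imwrite('pics/crop1.png',o);print(A.shape,B.shape)
E
```

```text
(282, 799, 3) (282, 291, 3)
```

View pics/crop1.png

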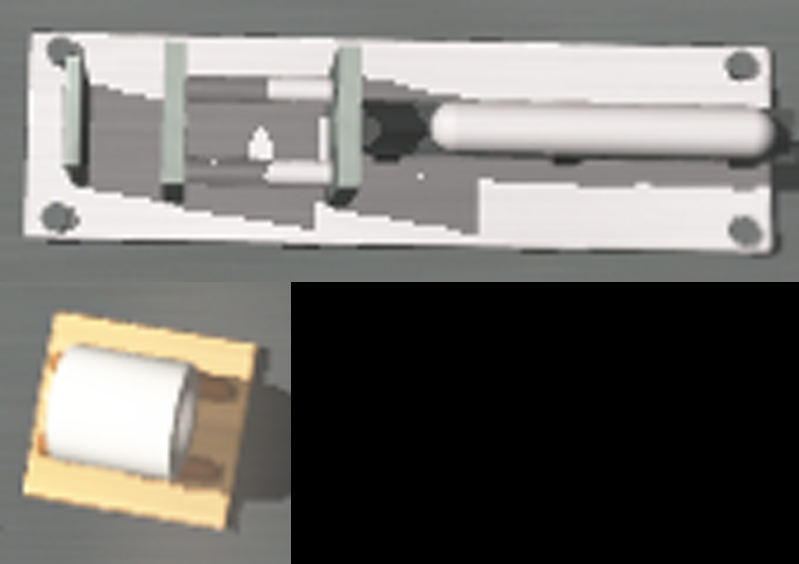

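```bash
cat > est.py <<'E'
from h import *
from scipy.optimize import least_squares
c=load('top0')
def src(p,o): return (np.array(p,float)+.5)/4.7-.5+np.array(o)
def fit(L,px,x0):
    L=np.array(L,float)/1000
    def W(q):
        a=q[2];R=np.array([[np.cos(a),-np.sin(a)],[np.sin(a),np.cos(a)]])
        return np.c_[L[:,:2]@R.T+q[:2],L[:,2]]
    r=least_squares(lambda q:(proj(c,W(q))-px).ravel(),x0,loss='soft_l1')
    return r.x,(proj(c,W(r.x))-px)
px=src([(31,33),(769,46),(772,251),(23,237),(166,42),(187,42),(162,183),(184,185),(339,47),(361,46),(335,187),(359,189),(66,56),(79,56),(65,164),(80,165)],(235,203))
L=[(50,110,8),(50,-250,8),(-50,-250,8),(-50,110,8),(32,44,92),(32,34,92),(-32,44,92),(-32,34,92),(32,-34,92),(32,-44,92),(-32,-34,92),(-32,-44,92),(25,90,88),(25,80,88),(-25,90,88),(-25,80,88)]
y,e=fit(L,px,[.55,.05,0]); print('yoke',y[:2],np.degrees(y[2]));print(e.round(1).tolist())
py=src([(55,32),(257,63),(225,246),(24,211)],(145,228))
k0=ray(c,py,.008).mean(0)
for w,h in [(45,50),(50,45)]:
    k,e=fit([(w,h,8),(w,-h,8),(-w,-h,8),(-w,h,8)],py,[k0[0],k0[1],-.15]);print('chock',k[:2],np.degrees(k[2]),e.round(1).tolist())
ax=ray(c,src([(431,127),(775,132)],(235,203)),.064);print('axle',ax)
R=np.array([[np.cos(y[2]),-np.sin(y[2])],[np.sin(y[2]),np.cos(y[2])]])
print('axle in yoke',(ax[:,:2]-y[:2])@R)
# roller: top silhouette line z~.076 ends mid of near edge; left end & right end at top generator
r=ray(c,src([(57,411-282),(187,405-282)],(145,228)),.076);print('roller top ends',r)
E
python3 est.py
```

```text
yoke [0.55568396 0.02634133] -2.572044701084645
[[-0.1, -0.3], [0.1, 0.3], [0.1, 0.2], [0.2, 0.2], [-0.3, -0.2], [-0.0, -0.1], [-0.2, 0.1], [-0.0, -0.2], [0.1, -0.5], [0.1, -0.2], [0.6, 0.1], [0.3, -0.3], [-1.0, -0.1], [1.0, 0.0], [-1.5, 0.6], [0.1, 0.5]]
chock [0.50533384 0.28631507] -9.974013831092673 [[0.2, -0.5], [0.1, -0.4], [0.1, 0.3], [-0.4, 0.6]]
chock [0.5054091  0.28599958] -9.497170915804828 [[2.6, -2.2], [-1.7, -3.1], [-2.1, 1.9], [1.7, 3.3]]
axle [[ 0.5518522  -0.05168281  0.064     ]
 [ 0.54545555 -0.21130194  0.064     ]]
axle in yoke [[-0.00032653 -0.07811749]
 [ 0.00044627 -0.23786287]]
roller top ends [[0.50394021 0.31052194 0.076     ]
 [0.50562748 0.25103335 0.076     ]]
```

```bash
cat >> h.py <<'E'
from scipy.spatial.transform import Rotation as Ro
def plan(pos,yaw):
    s=bot.read_state(); R=np.array(s['tcp_rot']); a=np.radians(yaw)
    T=np.array([[np.cos(a),np.sin(a),0],[np.sin(a),-np.cos(a),0],[0,0,-1]])
    print('offset cm',(R.T@(np.array(pos)-s['position'])*100).round(2),'rot',Ro.from_matrix(R.T@T).as_rotvec(degrees=True).round(2),'pos',np.round(s['position'],4),'t',s['time_s'],'F',np.round(s['force'],1),'open',round(s['opening'],3))
E
python3 -c "
from h import *
plan([.5044,.2810,.21],-10)"
```

```text
offset cm [-19.59  38.72   8.16] rot [6.000e-02 1.000e-01 8.122e+01] pos [0.2009 0.5913 0.2914] t 0.1 F [ 0.1  0.3 -0.4] open 0.999
```

>>> arm_command(targets=[{"rot": [0, 0, 81.2], "offset": [-19.6, 38.7, 8.2], "gripper": 0}, {"rot": [0, 0, 81.2], "offset": [-19.6, 38.7, 8.2], "gripper": 0}, {"rot": [0, 0, 81.2], "offset": [-19.6, 38.7, 8.2], "gripper": 0}, {"rot": [0, 0, 81.2], "offset": [-19.6, 38.7, 8.2], "gripper": 0}, {"rot": [0, 0, 81.2], "offset": [-19.6, 38.7, 8.2], "gripper": 0}, {"rot": [0, 0, 81.2], "offset": [-19.6, 38.7, 8.2], "gripper": 0}, {"rot": [0, 0, 81.2], "offset": [-19.6, 38.7, 8.2], "gripper": 0}, {"rot": [0, 0, 81.2], "offset": [-19.6, 38.7, 8.2], "gripper": 0}])

```text
time_s: 0.9
position: [0.4769, 0.309, 0.2173]
tcp_rot: [[0.999, 0.037, -0.001], [0.037, -0.999, -0.0], [-0.001, 0.0, -1.0]]
force: [0.9, 0.1, -0.2]
opening: 0.998
```

```bash
python3 -c "
from h import *
plan([.5044,.2810,.21],-10)"
```

```text
offset cm [2.64 2.9  0.73] rot [1.00e-02 4.00e-02 1.21e+01] pos [0.4769 0.309  0.2173] t 0.9 F [ 0.9  0.1 -0.2] open 0.998
```

>>> arm_command(targets=[{"rot": [0, 0, 12.1], "offset": [2.6, 2.9, 0.7], "gripper": 0}, {"rot": [0, 0, 12.1], "offset": [2.6, 2.9, 0.7], "gripper": 0}, {"rot": [0, 0, 12.1], "offset": [2.6, 2.9, 0.7], "gripper": 0}, {"rot": [0, 0, 12.1], "offset": [2.6, 2.9, 0.7], "gripper": 0}, {"rot": [0, 0, 12.1], "offset": [2.6, 2.9, 0.7], "gripper": 0}])

```text
time_s: 1.4
position: [0.5024, 0.2835, 0.211]
tcp_rot: [[0.986, -0.165, -0.0], [-0.165, -0.986, -0.0], [-0.0, 0.0, -1.0]]
force: [0.7, 0.2, 0.3]
opening: 1.005
```

```bash
python3 -c "
from h import *
plan([.5044,.2810,.099],-10)
c=cap('wrist','w1'); V=np.array(c['view']); print(-V[:3,:3].T@V[:3,3])
a=np.radians(-10);ex=np.array([np.cos(a),np.sin(a),0]);ey=np.array([-np.sin(a),np.cos(a),0]);o=np.array([.5044,.2810,.048])
P=[o+ey*.029+ex*.028,o+ey*.029-ex*.028,o-ey*.029+ex*.028,o-ey*.029-ex*.028,o+[0,0,.028]+ey*.029,o+[0,0,.028]-ey*.029]
print(proj(c,P).round(1).tolist())"
```

```text
offset cm [ 0.25  0.21 11.2 ] rot [0.01 0.03 0.5 ] pos [0.5024 0.2835 0.211 ] t 1.4 F [0.7 0.2 0.3] open 1.005
[0.51499853 0.36496642 0.30371914]
[[325.4, 175.9], [246.4, 175.1], [321.8, 251.0], [247.8, 250.4], [286.5, 184.8], [285.3, 267.4]]
```

View pics/w1.png

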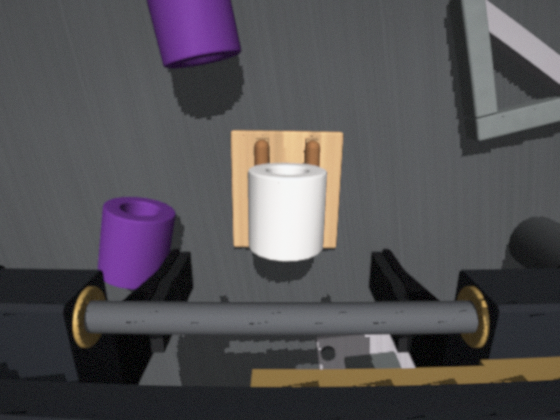

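The white roller lies at columns 249–326, rows 163–258. The projected far end of its top line is at row 267, so my y estimate is a few mm off. I'll enlarge this.

```bash
python3 -c "
from h import *
b=cv2.imread('pics/w1.png')[120:270,220:360]; cv2.imwrite('pics/w1c.png',cv2.resize(b,None,fx=4,fy=4,interpolation=cv2.INTER_CUBIC))"
```

```text
(no output)
```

View pics/w1c.png

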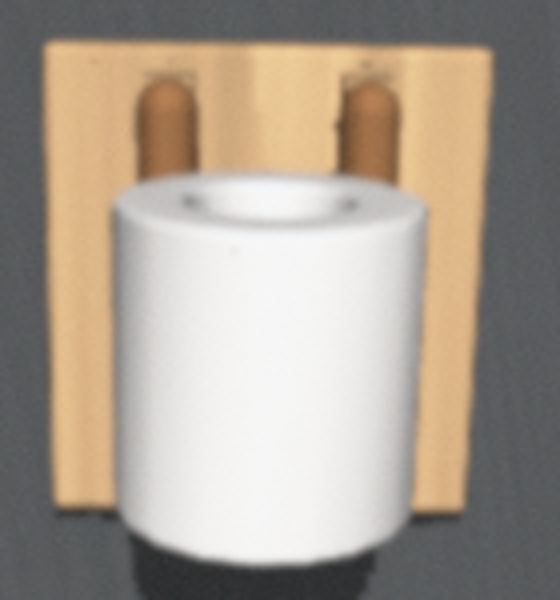

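```bash
sed -n '1,11p' est.py | sed "s/load('top0')/load('w1')/" > e2.py; cat >> e2.py <<'E'
s=lambda p:(np.array(p,float)+.5)/4-.5+np.array([220,120])
k,e=fit([(45,50,8),(45,-50,8),(-45,-50,8),(-45,50,8)],s([(491,49),(464,513),(54,508),(45,42)]),[.505,.286,-.17]);print('chock wrist',k[:2],np.degrees(k[2]),e.round(1).tolist())
r=ray(c,s([(272,237),(268,563)]),.076);print(r,r.mean(0))
plan([.5064,.2845,.099],-10)
E
python3 e2.py
```

```text
chock wrist [0.50600129 0.28722211] -10.27765395277353 [[0.9, -0.0], [0.3, 0.2], [-0.3, 0.0], [-1.0, -0.0]]
[[0.51076088 0.31327021 0.076     ]
 [0.50112909 0.25752073 0.076     ]] [0.50594498 0.28539547 0.076     ]
offset cm [ 0.38 -0.15 11.21] rot [0.   0.01 0.5 ] pos [0.5024 0.2836 0.2111] t 1.45 F [ 0.3  0.6 -0.2] open 1.001
```

>>> arm_command(targets=[{"rot": [0, 0, 0.5], "offset": [0.3, -0.2, 4], "gripper": 0}, {"rot": [0, 0, 0.5], "offset": [0.3, -0.2, 7], "gripper": 0}, {"rot": [0, 0, 0.5], "offset": [0.3, -0.2, 9], "gripper": 0}, {"rot": [0, 0, 0.5], "offset": [0.3, -0.2, 10.5], "gripper": 0}, {"rot": [0, 0, 0.5], "offset": [0.3, -0.2, 11.2], "gripper": 0}, {"rot": [0, 0, 0.5], "offset": [0.3, -0.2, 11.2], "gripper": 0}, {"rot": [0, 0, 0.5], "offset": [0.3, -0.2, 11.2], "gripper": 0}])

```text
time_s: 2.15
position: [0.507, 0.2847, 0.0997]
tcp_rot: [[0.984, -0.176, 0.001], [-0.176, -0.984, 0.0], [0.001, -0.001, -1.0]]
force: [-0.3, 0.7, 0.6]
opening: 0.999
```

>>> arm_command(targets=[{"rot": [0, 0, 0], "offset": [0, 0, 0], "gripper": 1}, {"rot": [0, 0, 0], "offset": [0, 0, 0], "gripper": 1}, {"rot": [0, 0, 0], "offset": [0, 0, 0], "gripper": 1}, {"rot": [0, 0, 0], "offset": [0, 0, 0], "gripper": 1}, {"rot": [0, 0, 0], "offset": [0, 0, 0], "gripper": 1}, {"rot": [0, 0, 0], "offset": [0, 0, 0], "gripper": 1}, {"rot": [0, 0, 0], "offset": [0, 0, 0], "gripper": 1}, {"rot": [0, 0, 0], "offset": [0, 0, 0], "gripper": 1}])

```text
time_s: 2.95
position: [0.5066, 0.2843, 0.0991]
tcp_rot: [[0.984, -0.176, 0.0], [-0.176, -0.984, -0.0], [0.0, -0.0, -1.0]]
force: [0.2, -1.0, 2.4]
opening: 0.617
```

>>> arm_command(targets=[{"rot": [0, 0, 0], "offset": [0, 0, -2], "gripper": 1}, {"rot": [0, 0, 0], "offset": [0, 0, -5], "gripper": 1}, {"rot": [0, 0, 0], "offset": [0, 0, -9], "gripper": 1}, {"rot": [0, 0, 0], "offset": [0, 0, -12], "gripper": 1}, {"rot": [0, 0, 0], "offset": [0, 0, -12], "gripper": 1}, {"rot": [0, 0, 0], "offset": [0, 0, -12], "gripper": 1}])

```text
time_s: 3.55
position: [0.5059, 0.2841, 0.2184]
tcp_rot: [[0.984, -0.176, -0.001], [-0.176, -0.984, -0.0], [-0.001, 0.0, -1.0]]
force: [-0.4, -0.4, -4.6]
opening: 0.617
```

```bash
python3 -c "
from h import *
plan([.5557,.0255,.20],-2.6)"
```

```text
offset cm [ 9.46 24.58  1.85] rot [ 0.02  0.05 -7.53] pos [0.5059 0.2841 0.2184] t 3.55 F [-0.4 -0.4 -4.6] open 0.617
```

>>> arm_command(targets=[{"rot": [0, 0, -7.5], "offset": [1.9, 4.9, 0.2], "gripper": 1}, {"rot": [0, 0, -7.5], "offset": [3.5, 9, 0.5], "gripper": 1}, {"rot": [0, 0, -7.5], "offset": [5.2, 13.5, 1], "gripper": 1}, {"rot": [0, 0, -7.5], "offset": [7, 18, 1.5], "gripper": 1}, {"rot": [0, 0, -7.5], "offset": [8.5, 22, 1.8], "gripper": 1}, {"rot": [0, 0, -7.5], "offset": [9.5, 24.6, 1.8], "gripper": 1}, {"rot": [0, 0, -7.5], "offset": [9.5, 24.6, 1.8], "gripper": 1}, {"rot": [0, 0, -7.5], "offset": [9.5, 24.6, 1.8], "gripper": 1}])

```text
time_s: 4.35
position: [0.5553, 0.025, 0.1986]
tcp_rot: [[0.999, -0.048, -0.005], [-0.048, -0.999, 0.001], [-0.005, -0.001, -1.0]]
force: [-0.7, 0.7, -3.3]
opening: 0.621
```

```bash
python3 -c "
from h import *
plan([.5557,.0255,.20],-2.6)
c=cap('wrist','w2')
a=np.radians(-2.57);R=np.array([[np.cos(a),-np.sin(a)],[np.sin(a),np.cos(a)]]);o=np.array([.5557,.0263])
P=[[32,44,92],[32,34,92],[-32,44,92],[-32,34,92],[25,80,88],[-25,80,88],[50,110,8],[-50,110,8]]
P=[list(R@np.array(p[:2])/1000+o)+[p[2]/1000] for p in P]
print(proj(c,P).round(1).tolist())
p=bot.read_state()['position']; q=[[p[0],p[1]+.029,p[2]-.051+.028]];print(proj(c,q))
b=cv2.imread('pics/w2.png')[60:340,110:480]; cv2.imwrite('pics/w2c.png',cv2.resize(b,None,fx=2.1,fy=2.1,interpolation=cv2.INTER_CUBIC))"
```

```text
offset cm [ 0.04 -0.06 -0.14] rot [-0.06  0.3  -0.16] pos [0.5553 0.025  0.1986] t 4.35 F [-0.7  0.7 -3.3] open 0.621
[[342.1, 164.7], [341.3, 182.5], [225.5, 164.8], [226.3, 182.6], [330.7, 96.6], [236.8, 96.8], [352.7, 53.2], [214.3, 53.6]]
[[279.34511393 254.71120414]]
```

View pics/w2c.png

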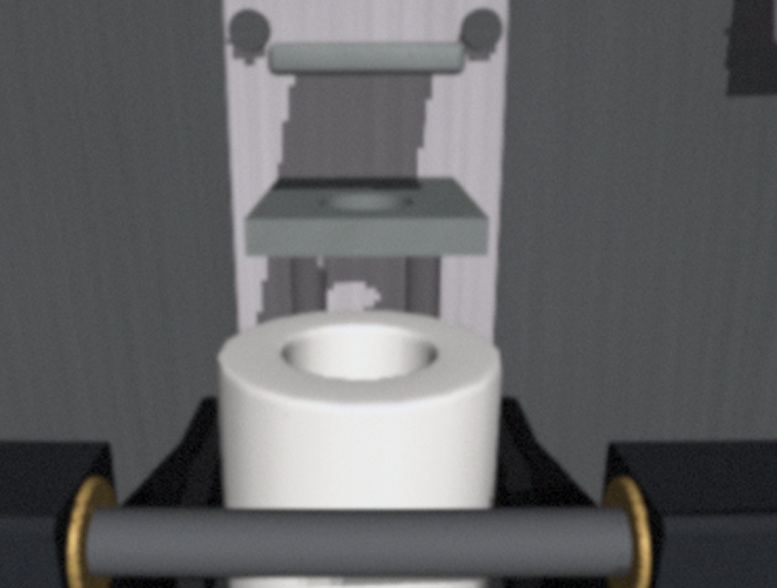

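The plate corners are at columns 227.6–341.9 and rows 163–181, within about 1 mm of my prediction. The held roller is at (280.5, 252) and agrees similarly, so it's lined up to about 1 mm. Lowering it now.

>>> arm_command(targets=[{"rot": [0, 0.3, -0.1], "offset": [0, -0.1, 1.5], "gripper": 1}, {"rot": [0, 0.3, -0.1], "offset": [0, -0.1, 3], "gripper": 1}, {"rot": [0, 0.3, -0.1], "offset": [0, -0.1, 4.5], "gripper": 1}, {"rot": [0, 0.3, -0.1], "offset": [0, -0.1, 6], "gripper": 1}, {"rot": [0, 0.3, -0.1], "offset": [0, -0.1, 7], "gripper": 1}, {"rot": [0, 0.3, -0.1], "offset": [0, -0.1, 7.7], "gripper": 1}, {"rot": [0, 0.3, -0.1], "offset": [0, -0.1, 8], "gripper": 1}, {"rot": [0, 0.3, -0.1], "offset": [0, -0.1, 8.1], "gripper": 1}])

```text
time_s: 5.2
position: [0.5568, 0.0267, 0.1198]
tcp_rot: [[0.999, -0.044, 0.005], [-0.044, -0.999, -0.0], [0.005, -0.0, -1.0]]
force: [-0.1, 0.3, -3.5]
opening: 0.617
```

```bash
python3 -c "
from h import *
plan([.5557,.0261,.1153],-2.57)"
```

```text
offset cm [-0.11  0.07  0.45] rot [-0.   -0.29  0.06] pos [0.5568 0.0267 0.1198] t 5.2 F [-0.1  0.3 -3.5] open 0.617
```

>>> arm_command(targets=[{"rot": [0, -0.3, 0], "offset": [-0.1, 0, 0.2], "gripper": 1}, {"rot": [0, -0.3, 0], "offset": [-0.1, 0, 0.3], "gripper": 1}, {"rot": [0, -0.3, 0], "offset": [-0.1, 0, 0.4], "gripper": 1}, {"rot": [0, -0.3, 0], "offset": [-0.1, 0, 0.4], "gripper": 1}, {"rot": [0, -0.3, 0], "offset": [-0.1, 0, 0.4], "gripper": 1}])

```text
time_s: 5.7
position: [0.5559, 0.0264, 0.1161]
tcp_rot: [[0.999, -0.044, 0.0], [-0.044, -0.999, -0.0], [0.0, 0.0, -1.0]]
force: [-0.3, 1.0, -2.5]
opening: 0.618
```

>>> arm_command(targets=[{"rot": [0, 0, 0], "offset": [0, 0, 0.1], "gripper": 1}, {"rot": [0, 0, 0], "offset": [0, 0, 0.1], "gripper": 1}, {"rot": [0, 0, 0], "offset": [0, 0, 0.1], "gripper": 1}])

```text
time_s: 6.0
position: [0.556, 0.0263, 0.1156]
tcp_rot: [[0.999, -0.044, 0.001], [-0.044, -0.999, -0.0], [0.001, 0.0, -1.0]]
force: [-1.4, 0.1, 4.0]
opening: 0.617
```

Contact: the force changed sign, so the roller is on the saddle. Releasing partway first, since the fingers have little need to open wide here, then lifting.

>>> arm_command(targets=[{"rot": [0, 0, 0], "offset": [0, 0, 0], "gripper": 0.1}, {"rot": [0, 0, 0], "offset": [0, 0, 0], "gripper": 0.1}, {"rot": [0, 0, 0], "offset": [0, 0, 0], "gripper": 0.1}, {"rot": [0, 0, 0], "offset": [0, 0, 0], "gripper": 0.1}, {"rot": [0, 0, 0], "offset": [0, 0, 0], "gripper": 0.1}, {"rot": [0, 0, 0], "offset": [0, 0, -2], "gripper": 0.1}, {"rot": [0, 0, 0], "offset": [0, 0, -6], "gripper": 0.1}, {"rot": [0, 0, 0], "offset": [0, 0, -10], "gripper": 0.1}])

```text
time_s: 6.8
position: [0.5551, 0.0266, 0.2152]
tcp_rot: [[0.999, -0.044, -0.003], [-0.044, -0.999, 0.0], [-0.003, -0.0, -1.0]]
force: [0.7, -0.6, -1.5]
opening: 0.9
```

```bash
python3 -c "
from h import *
a=np.radians(-2.57);R=np.array([[np.cos(a),-np.sin(a)],[np.sin(a),np.cos(a)]]);o=np.array([.556,.0268])
t=R@np.array([0,-.275])+o
plan([*t,.215],-2.57)
cap('top','t2');b=cv2.imread('pics/t2.png')[190:275,225:415]; cv2.imwrite('pics/t2c.png',cv2.resize(b,None,fx=4.2,fy=4.2,interpolation=cv2.INTER_CUBIC))"
```

```text
offset cm [7.000e-02 2.747e+01 1.000e-02] rot [-0.02  0.16  0.03] pos [0.5551 0.0266 0.2152] t 6.8 F [ 0.7 -0.6 -1.5] open 0.9
```

>>> arm_command(targets=[{"rot": [0, 0, 0], "offset": [0, 5, 0], "gripper": 1}, {"rot": [0, 0, 0], "offset": [0, 10, 0], "gripper": 1}, {"rot": [0, 0, 0], "offset": [0, 15, 0], "gripper": 1}, {"rot": [0, 0, 0], "offset": [0, 20, 0], "gripper": 1}, {"rot": [0, 0, 0], "offset": [0, 25, 0], "gripper": 1}, {"rot": [0, 0, 0], "offset": [0, 27.5, 0], "gripper": 1}, {"rot": [0, 0, 0], "offset": [0, 27.5, 0], "gripper": 1}, {"rot": [0, 0, 0], "offset": [0, 27.5, 0], "gripper": 1}])

```text
time_s: 7.65
position: [0.5431, -0.2483, 0.2145]
tcp_rot: [[0.999, -0.046, -0.001], [-0.046, -0.999, 0.001], [-0.001, -0.001, -1.0]]
force: [-0.6, 0.3, -0.0]
opening: 0.253
```

```bash
python3 -c "
from h import *
a=np.radians(-2.57);R=np.array([[np.cos(a),-np.sin(a)],[np.sin(a),np.cos(a)]]);o=np.array([.556,.0268])
t=R@np.array([0,-.275])+o
plan([*t,.130],-2.57)
cap('top','t2');b=cv2.imread('pics/t2.png')[190:275,225:415]; cv2.imwrite('pics/t2c.png',cv2.resize(b,None,fx=4.2,fy=4.2,interpolation=cv2.INTER_CUBIC))"
```

```text
offset cm [ 0.06 -0.03  8.45] rot [-0.06  0.05 -0.06] pos [ 0.5431 -0.2483  0.2145] t 7.65 F [-0.6  0.3 -0. ] open 0.253
```

View pics/t2c.png

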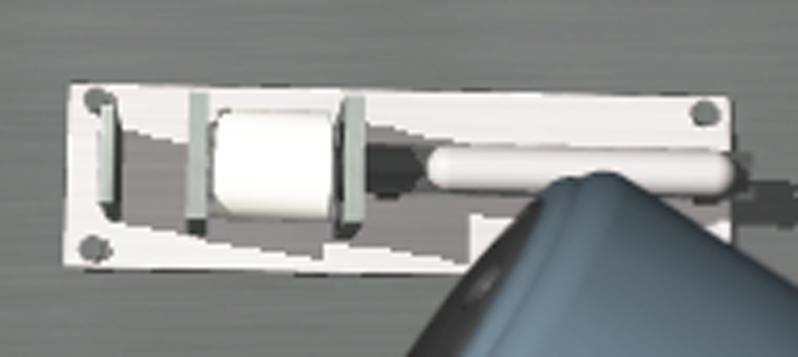

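The roller sits square between the plates: columns 214–334, plate inner faces at 208 and 343. The axle hasn't moved. Lowering the closed fingers behind its tail.

>>> arm_command(targets=[{"rot": [0, 0, 0], "offset": [0.1, 0, 3], "gripper": 1}, {"rot": [0, 0, 0], "offset": [0.1, 0, 6], "gripper": 1}, {"rot": [0, 0, 0], "offset": [0.1, 0, 8], "gripper": 1}, {"rot": [0, 0, 0], "offset": [0.1, 0, 8.4], "gripper": 1}, {"rot": [0, 0, 0], "offset": [0.1, 0, 8.4], "gripper": 1}, {"rot": [0, 0, 0], "offset": [0.1, 0, 8.4], "gripper": 1}])

```text
time_s: 8.3
position: [0.5454, -0.2478, 0.132]
tcp_rot: [[0.999, -0.043, 0.001], [-0.043, -0.999, -0.001], [0.001, 0.001, -1.0]]
force: [-0.5, -0.2, 0.8]
opening: 0.002
```

```bash
python3 -c "
from h import *
a=np.radians(-2.57);R=np.array([[np.cos(a),-np.sin(a)],[np.sin(a),np.cos(a)]]);o=np.array([.556,.0268])
for y in(-.275,-.0895):
  t=R@np.array([0,y])+o
  plan([*t,.1305],-2.57)"
```

```text
offset cm [-0.17  0.02  0.15] rot [ 0.05 -0.08  0.11] pos [ 0.5454 -0.2478  0.132 ] t 8.3 F [-0.5 -0.2  0.8] open 0.002
offset cm [ -0.13 -18.53   0.13] rot [ 0.05 -0.08  0.11] pos [ 0.5454 -0.2478  0.132 ] t 8.3 F [-0.5 -0.2  0.8] open 0.002
```

>>> arm_command(targets=[{"rot": [0, 0, 0], "offset": [-0.1, 0, 0.1], "gripper": 1}, {"rot": [0, 0, 0], "offset": [-0.1, -1, 0.1], "gripper": 1}, {"rot": [0, 0, 0], "offset": [-0.1, -2, 0.1], "gripper": 1}, {"rot": [0, 0, 0], "offset": [-0.1, -3, 0.1], "gripper": 1}, {"rot": [0, 0, 0], "offset": [-0.1, -4, 0.1], "gripper": 1}, {"rot": [0, 0, 0], "offset": [-0.1, -5, 0.1], "gripper": 1}, {"rot": [0, 0, 0], "offset": [-0.1, -6, 0.1], "gripper": 1}, {"rot": [0, 0, 0], "offset": [-0.1, -7, 0.1], "gripper": 1}])

```text
time_s: 9.1
position: [0.5468, -0.1785, 0.1303]
tcp_rot: [[0.999, -0.043, 0.0], [-0.043, -0.999, -0.002], [0.001, 0.002, -1.0]]
force: [-2.4, -5.0, 0.9]
opening: 0.007
```

```bash
cat > p.py <<'E'
from h import *
a=np.radians(-2.57);R=np.array([[np.cos(a),-np.sin(a)],[np.sin(a),np.cos(a)]]);o=np.array([.556,.0268])
t=R@np.array([0,-.0895])+o
plan([*t,.1305],-2.57); print('local F',np.array(bot.read_state()['force'])[:2]@R)
E
python3 p.py
```

```text
offset cm [  0.02 -11.6   -0.05] rot [ 0.12 -0.03  0.09] pos [ 0.5468 -0.1785  0.1303] t 9.1 F [-2.4 -5.   0.9] open 0.007
local F [-2.18631866 -5.057284  ]
```

>>> arm_command(targets=[{"rot": [0, 0, 0], "offset": [0, -1, 0], "gripper": 1}, {"rot": [0, 0, 0], "offset": [0, -2, 0], "gripper": 1}, {"rot": [0, 0, 0], "offset": [0, -3, 0], "gripper": 1}, {"rot": [0, 0, 0], "offset": [0, -4, 0], "gripper": 1}, {"rot": [0, 0, 0], "offset": [0, -5, 0], "gripper": 1}, {"rot": [0, 0, 0], "offset": [0, -6, 0], "gripper": 1}, {"rot": [0, 0, 0], "offset": [0, -7, 0], "gripper": 1}, {"rot": [0, 0, 0], "offset": [0, -8, 0], "gripper": 1}])

```text
time_s: 9.9
position: [0.551, -0.0989, 0.1306]
tcp_rot: [[0.999, -0.043, 0.002], [-0.043, -0.999, -0.003], [0.002, 0.003, -1.0]]
force: [-2.2, -5.9, 2.3]
opening: 0.002
```

```bash
python3 p.py
```

```text
offset cm [-0.05 -3.63 -0.  ] rot [ 0.16 -0.13  0.1 ] pos [ 0.551  -0.0989  0.1306] t 9.9 F [-2.2 -5.9  2.3] open 0.002
local F [-1.92099119 -6.01090833]
```

Smooth at 6 N, with about 36 mm left. Slower now.

>>> arm_command(targets=[{"rot": [0, 0, 0], "offset": [0, -0.6, 0], "gripper": 1}, {"rot": [0, 0, 0], "offset": [0, -1.2, 0], "gripper": 1}, {"rot": [0, 0, 0], "offset": [0, -1.8, 0], "gripper": 1}, {"rot": [0, 0, 0], "offset": [0, -2.3, 0], "gripper": 1}, {"rot": [0, 0, 0], "offset": [0, -2.7, 0], "gripper": 1}, {"rot": [0, 0, 0], "offset": [0, -3.0, 0], "gripper": 1}, {"rot": [0, 0, 0], "offset": [0, -3.2, 0], "gripper": 1}, {"rot": [0, 0, 0], "offset": [0, -3.3, 0], "gripper": 1}])

```text
time_s: 10.7
position: [0.5519, -0.0655, 0.1301]
tcp_rot: [[0.999, -0.044, 0.001], [-0.044, -0.999, -0.0], [0.001, 0.0, -1.0]]
force: [-1.7, -5.2, 1.9]
opening: 0.006
```

```bash
python3 p.py
```

```text
offset cm [-0.01 -0.28 -0.04] rot [ 0.02 -0.04  0.04] pos [ 0.5519 -0.0655  0.1301] t 10.7 F [-1.7 -5.2  1.9] open 0.006
local F [-1.42682513 -5.25815886]
```

>>> arm_command(targets=[{"rot": [0, 0, 0], "offset": [0, -0.1, 0], "gripper": 1}, {"rot": [0, 0, 0], "offset": [0, -0.2, 0], "gripper": 1}, {"rot": [0, 0, 0], "offset": [0, -0.25, 0], "gripper": 1}, {"rot": [0, 0, 0], "offset": [0, -0.3, 0], "gripper": 1}, {"rot": [0, 0, 0], "offset": [0, -0.3, 0], "gripper": 1}])

```text
time_s: 11.2
position: [0.5521, -0.0629, 0.13]
tcp_rot: [[0.999, -0.044, 0.001], [-0.044, -0.999, -0.001], [0.001, 0.001, -1.0]]
force: [0.3, -6.2, 1.0]
opening: 0.008
```

```bash
python3 p.py
```

```text
offset cm [-0.01 -0.03 -0.05] rot [ 0.04 -0.03  0.04] pos [ 0.5521 -0.0629  0.13  ] t 11.2 F [ 0.3 -6.2  1. ] open 0.008
local F [ 0.54092664 -6.20604667]
```

Not home yet. I'll keep going in 1 mm steps until the force rises.

>>> arm_command(targets=[{"rot": [0, 0, 0], "offset": [0, -0.1, 0], "gripper": 1}, {"rot": [0, 0, 0], "offset": [0, -0.2, 0], "gripper": 1}, {"rot": [0, 0, 0], "offset": [0, -0.2, 0], "gripper": 1}])

```text
time_s: 11.5
position: [0.5522, -0.0623, 0.1301]
tcp_rot: [[0.999, -0.043, 0.0], [-0.043, -0.999, -0.003], [0.001, 0.003, -1.0]]
force: [-1.7, -10.8, 1.7]
opening: 0.009
```

>>> arm_command(targets=[{"rot": [0, 0, 0], "offset": [0, -0.1, 0], "gripper": 1}, {"rot": [0, 0, 0], "offset": [0, -0.2, 0], "gripper": 1}, {"rot": [0, 0, 0], "offset": [0, -0.2, 0], "gripper": 1}, {"rot": [0, 0, 0], "offset": [0, -0.2, 0], "gripper": 1}])

```text
time_s: 11.9
position: [0.5523, -0.0619, 0.1301]
tcp_rot: [[0.999, -0.042, 0.0], [-0.042, -0.999, -0.006], [0.001, 0.006, -1.0]]
force: [-2.2, -16.7, 1.6]
opening: 0.003
```

```bash
python3 p.py
```

```text
offset cm [-0.02  0.08 -0.04] rot [ 0.32 -0.04  0.16] pos [ 0.5523 -0.0619  0.1301] t 11.9 F [ -2.2 -16.7   1.6] open 0.003
local F [ -1.47798242 -16.77598973]
```

The force rises steeply (17 N) at TCP local y ≈ −89 mm, which matches the tail at −80 mm with a finger half-width of about 9 mm. Backing off, lifting clear and checking.

>>> arm_command(targets=[{"rot": [0, 0, 0], "offset": [0, 1, 0], "gripper": 1}, {"rot": [0, 0, 0], "offset": [0, 3, 0], "gripper": 1}, {"rot": [0, 0, 0], "offset": [0, 5, -2], "gripper": 1}, {"rot": [0, 0, 0], "offset": [0, 8, -6], "gripper": 1}, {"rot": [0, 0, 0], "offset": [-3, 12, -9], "gripper": 1}, {"rot": [0, 0, 0], "offset": [-6, 16, -12], "gripper": 1}, {"rot": [0, 0, 0], "offset": [-9, 20, -15], "gripper": 1}, {"rot": [0, 0, 0], "offset": [-9, 20, -15], "gripper": 1}])

```text
time_s: 12.7
position: [0.4518, -0.2554, 0.2815]
tcp_rot: [[0.999, -0.047, 0.001], [-0.047, -0.999, 0.001], [0.001, -0.001, -1.0]]
force: [0.3, 0.8, -0.2]
opening: 0.006
```

```bash
python3 -c "
from h import *
c=cap('top','t3');cs=cap('scene','s3')
a=np.radians(-2.57);R=np.array([[np.cos(a),-np.sin(a)],[np.sin(a),np.cos(a)]]);o=np.array([.5557,.0263])
P=np.array([[*(R@np.array([0,y/1000])+o),.064] for y in(-80,80)])
f=lambda q,x,y,s:((q-[x,y]+.5)*s-.5).round(0).tolist()
print('top',f(proj(c,P),240,190,5),'scene',f(proj(cs,P)-0,170,180,5))
A=cv2.imread('pics/t3.png')[195:265,235:395];B=cv2.imread('pics/s3.png')[190:245,170:330]
z=lambda m:cv2.resize(m,None,fx=5,fy=5,interpolation=cv2.INTER_CUBIC)
print('top',f(proj(c,P),235,195,5),'scene',f(proj(cs,P),170,190-70,5))
cv2.imwrite('pics/f.png',np.vstack([z(A),z(B)])[:600])
cv2.imwrite('pics/t3b.png',cv2.imread('pics/t3.png'))"
```

```text
top [[438.0, 199.0], [65.0, 192.0]] scene [[327.0, 162.0], [606.0, 156.0]]
top [[463.0, 174.0], [90.0, 167.0]] scene [[327.0, 462.0], [606.0, 456.0]]
```

View pics/f.png

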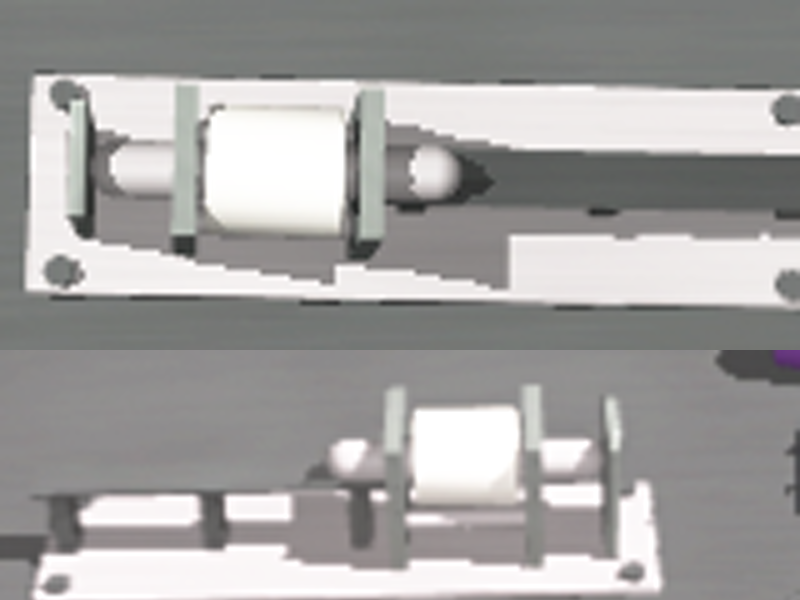

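View pics/t3b.png

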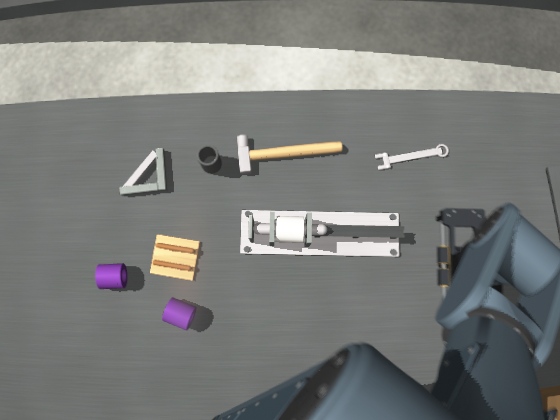

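The final pictures show the axle through both plates and the roller. Its tail is at column 462 against 463 predicted for home, and the nose meets the stop. The other objects haven't moved and the arm is clear.

```bash
python3 -c "
from h import *
print(ticket.hand_in())"
```

```text
the job is handed in; nothing more can be done
None
```

I fitted the white roller to the yoke, pushed the axle home against the end stop, and handed the job in at about 12.8 s of robot time. The hand-in gives no verdict.

- **Roller:** I lifted it off the chock, set it on the saddle between the side plates and let go. The touchdown force was about 4 N. The pictures show it square between the plates with a gap on each side.
- **Axle:** I pushed it along the trough with the closed fingers at about 5–6 N. At the expected home position the force rose to about 17 N and the axle stopped moving.
- **Final check:** In the enlarged top view the axle's tail was at pixel column 462, against 463 predicted for fully home (well under 1 mm). The scene view agreed within 2 enlarged pixels.
- **Everything else:** The tools, offcut, square and purple look-alikes look unmoved, and the arm ended clear of everything.
- **Disagreements:** My first top-view estimate of the roller's position was about 4 mm off along its axis; I corrected it from the wrist picture before grasping. No final check failed.

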